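# Fit a fresh abrasive sleeve on the spindle grinder

### The arm

A 6-joint arm with a two-finger parallel gripper is mounted at the origin on the work surface. World frame = base frame: x ahead of the robot, y to its left, z up, the work surface at z = 0. Lengths are in m, angles in rad, forces in N, time in s.
With the tool pointing down it reaches from about 0.375 to 0.9 m from the base axis. Payload 3.1 kg.
Tool frame: the origin (TCP) lies midway between the tips of the shut fingers; the grasp point (between the pads) lies 19 mm behind it (manip.pinch_z is the distance from the TCP to the grasp point, in m); z points along the fingers, y is the line along which they close (so a half turn about z gives the same grasp; the last joint's range is limited). The gripper opens to 85 mm and grips with 20 to 120 N. Pads are 22 mm wide; open, the fingers measure 114 mm over their backs; the gripper's body (76 mm by 85 mm) begins 54 mm behind the grasp point. The pads swing forward as they close: fully open they stand 13 mm farther back than shut.
Start: joints at [-1.407, 0.527, 1.433, -0, 1.181, -0.178], TCP at [0.21, -0.589, 0.231] pointing down, gripper open.
Joint ranges: [-3.08, 3.08], [-0.75, 2.2], [0.22, 2.44], [-1.43, 4.57], [0, 2.65], [-2.85, 2.85]. Speed limits (rad/s): [2.79, 2.79, 3.14, 3.14, 3.14, 3.14].

### API

Orientations are given as a unit quaternion [x, y, z, w].
In Python, from station import manip, viewer, ticket gives the robot as it stands.
- The arm moves only by the shell command python3 -m creep 'ROWS' [FORCE]. ROWS is JSON, a list of rows, each an object with "slide": the shift along the tool's x, y, z in cm, a list of three; "angular": the turn, a rotation vector about the tool's x, y, z in rad, a list of three; "claw": the opening, from -1 (shut) to 1 (fully open). A call has 1 to 10 rows; each row shifts and turns the commanded pose from where the row before left it, along the tool's axes as they then stand; what a row does not reach is not made up. A row lasts 1/12 s, in which the tool goes at most 41.7 mm and 7.16 degrees, less where a joint would pass 70% of its speed; a pose out of reach is approached as far as the arm can. A call with a gripper value outside its range is refused whole. The fingers move at their own pace and stop on an object; FORCE is the grip in N (left out, the last holds). Time passes only in rows, so rows that do not move let the fingers close. It gives the time, the measured TCP pose, the force, the opening and the grip force at its end, in the units of the state.
- manip.sense(): the state, without advancing time (a new reading comes with each control period).
- viewer.snapshot(name): name is "scene" or "top"; returns the picture (480x640x3 uint8, blue, green, red); there is no depth.
- viewer.calibration(name): a dict with "fov_y" (degrees; the focal length in pixels is half the picture's height over the tangent of half this angle, whatever the lens; pixels are square), "cx", "cy" (the principal point, pixels), "T" (4x4, takes a point from camera to world coordinates). Camera axes: x right, y up, looking along -z (the intrinsics and any distortion apply to the point x, -y, -z); pixel columns grow to the right and rows downward; lengths in m; the calibration is good to about 2 mm. A picture is of the moment at which its call begins. calibration takes no time and is no camera call.
- ticket.sign_off(): hands the job in; it is judged then, once.
The state is a dict: "t": time; "q": joint angles; "qd": joint speeds; "tau": joint torques, N m; "tcp_pos": TCP position; "tool_rot": TCP orientation; "force": force on the tool from outside, world axes, zero at the start; "ft_torque": the same for the moment, N m; "finger_gap": opening from 0.0 (shut) to 1.0 (fully open); "gripper_force": force on a finger pad.
Only numpy, scipy, OpenCV 4.12 (cv2) and the standard library are available. Lean on these libraries where they do the work, as an engineer would, in place of code of your own. Each camera call takes 0.05 s, during which the arm holds its last target. There are 200 camera calls.

### The job

Fit the orange abrasive sleeve on the model grinder: first throw the bench isolator's yellow lever over to OFF (the red end), and only then take the orange sleeve from its holder and lower it, without dropping it, over the upright black spindle until it sits fully home on the steel collar, and let go. Then throw the isolator back to ON (the green end), and leave the blue sleeve and everything else on the bench where it stands.

Things in the scene. Friction and masses are not known exactly. Their poses are not given: they have to be found in the camera images.
- lever (a joint): the isolator lever's angle in rad: +0.55 fully ON (leaning to the green end), 0 upright, -0.55 fully OFF (leaning to the red end). An over-centre spring holds it at either end and snaps it over once past upright; about 4 N at the grip moves it.
- pivot (a point): centre of the lever's hinge on the isolator, a grey box 80 x 140 x 36 mm fixed on the bench; this point is 45 mm above the bench. The hinge runs along this frame's x; the lever swings along its y: +y is the ON (green) end, -y the OFF (red) end. z is up.
- lever_grip (a point): centre of the yellow grip at the lever's end, 70 mm from the hinge. The grip is 40 mm wide (its x, along the hinge), 14 mm thick (its y, the swing direction) and 36 mm long (its z, pointing away from the hinge, 52 to 88 mm from the hinge); below it a flat steel shank 22 x 10 mm.
- orange_sleeve: orange abrasive sleeve, a rigid open tube with white rims: outside diameter 64 mm, bore 46 mm, wall 9 mm, 65 mm tall, about 0.16 kg, standing upright. Origin: centre of its lower end, z along its axis. It stands in one of two holders.
- holder_a: snug grey cup fixed on the bench, holds the orange sleeve (2 mm proud): outside 81 mm across, inside 71 mm, 68 mm tall, floor 5 mm. Origin: centre of its underside. A full-height finger notch 50 mm wide opens towards its -x; only there has a finger room outside the sleeve, so it comes out by its wall, one finger in the bore, one in the notch, and must be regripped to go on the spindle.
- holder_b: the same holder cup with the blue sleeve.
- mat: green round mat fixed on the bench, 110 mm across, 3 mm thick, kept empty as a place to set things down. Origin: centre of its underside.
- seat (a point): centre of the top of the steel collar (60 mm across, 10 mm high) on the grinder deck, 50 mm above the bench; the sleeve rests here. The black spindle rises 88 mm from it: 41 mm across up to 70 mm, then tapering to 20 mm at the top. z up. The grinder is cream, 220 x 200 mm; its console, 85 mm above the bench, begins 90 mm from here towards this frame's +x.
- blue_sleeve: the bystander sleeve: same shape and size as the orange one, dark blue, stands in the other holder. Origin: centre of its underside.
- cast_a: cream-white plaster tooth model, 62 x 54 x 32 mm, bystander. Origin: centre of its underside.
- cast_b: second plaster tooth model, same size, bystander. Origin: centre of its underside.
- jar: amber glass jar with white cap, 60 mm across, 75 mm tall, bystander. Origin: centre of its underside.
- bowl: blue mixing bowl, 110 mm across, 50 mm tall, bystander. Origin: centre of its underside.
- brush: hand brush 170 mm long lying flat, bystander. Origin: centre of its underside, x along its length.
- screwdriver: screwdriver 170 mm long lying flat, bystander. Origin: centre of its underside, x along its length.
- tin: small steel tin, 34 mm across, 24 mm tall, bystander. Origin: centre of its underside.

How it is judged:
By the outcome, as a careful person would: the job done as asked, in the order asked, and still so for the second after the job is handed in, with the robot touching nothing.
It also fails if it takes over 72 s, if anything falls off the work surface, if the arm or the gripper's body presses on something with over 40 N, if the wrist force passes 120 N, or if a joint passes its speed limit or range.

## Working session

There is one attempt and no reset: what is moved stays moved. The work goes in short steps, Python scripts to look and compute and a shell command to move; the robot and the scene stay as the last step left them, time stands still between calls to the robot, and variables do not carry over. Pictures are saved under pics/ and viewed, at most 12 in all, crops included, and the job is handed in when it is done.

```bash
mkdir -p pics
python3 - <<'E'
from station import manip, viewer
import cv2
for n in ("scene","top"):
    cv2.imwrite(f"pics/{n}0.png",viewer.snapshot(n)); c=viewer.calibration(n); print(n,c)
s=manip.sense(); print(s, manip.pinch_z)
E
```

```text
scene {'fov_y': 56.41923860294624, 'cx': 312.36954295740253, 'cy': 237.83529761033333, 'T': array([[ 0.4011348 , -0.70022808,  0.5905688 ,  1.08815648],
       [ 0.91601682,  0.30805515, -0.25693426, -0.28139823],
       [-0.00201518,  0.64403623,  0.76499234,  0.82950999],
       [ 0.        ,  0.        ,  0.        ,  1.        ]])}
top {'fov_y': 51.12970224809365, 'cx': 316.4109524290585, 'cy': 238.56269097557976, 'T': array([[-4.16559019e-02,  9.75808270e-01, -2.14622939e-01,
         2.26299009e-01],
       [-9.99131348e-01, -4.09319464e-02,  7.81829556e-03,
        -2.02973350e-02],
       [-1.15577717e-03,  2.14762185e-01,  9.76665689e-01,
         1.34388141e+00],
       [ 0.00000000e+00,  0.00000000e+00,  0.00000000e+00,
         1.00000000e+00]])}
{'t': 0.1, 'q': array([-1.40649154e+00,  5.28383245e-01,  1.43378991e+00, -3.25734454e-05,
        1.18140602e+00, -1.78482318e-01]), 'qd': array([-0.00096387, -0.0027447 , -0.00437871,  0.00134757,  0.00058101,
        0.00081704]), 'tau': array([-4.58398317e-04, -4.43305600e+01, -1.78586179e+01, -1.54499498e-04,
        3.88858927e-03,  2.24438857e-06]), 'tcp_pos': array([ 0.20999159, -0.58797136,  0.2304203 ]), 'tool_rot': array([ 9.85346502e-01,  1.70561672e-01, -8.02008560e-06, -9.93337591e-04]), 'force': array([ 0.22135496, -0.24697363,  0.11569144]), 'ft_torque': array([-0.01589868,  0.00061623, -0.04350372]), 'gripper_force': 0.0, 'finger_gap': 0.9988915742413638} 0.0187
```

View pics/scene0.png

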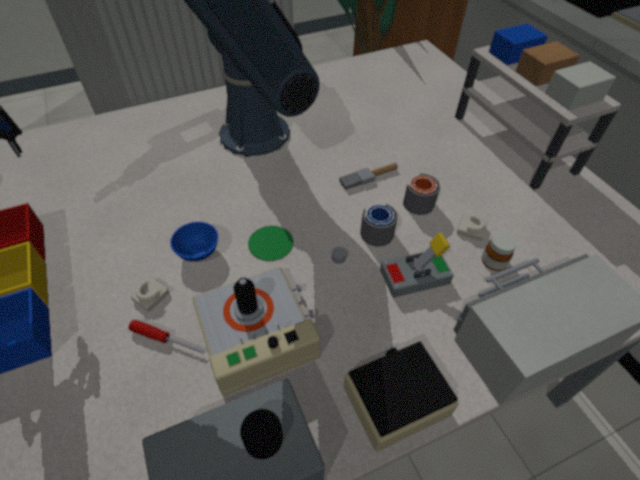

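View pics/top0.png

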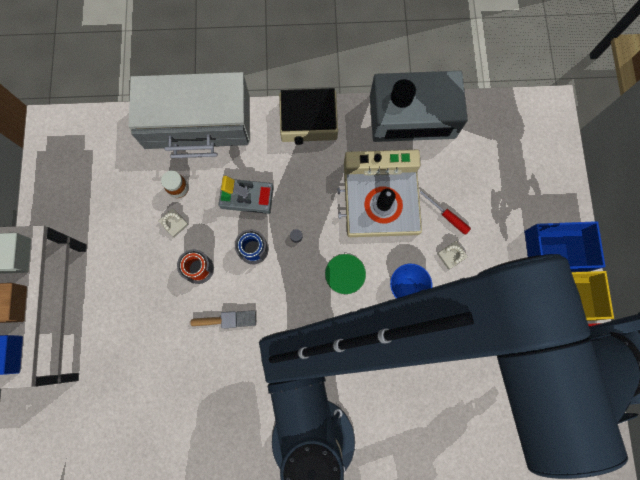

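The scene view shows the orange sleeve at (422,190), the blue one at (379,220), the isolator at (415,272) with the lever toward green, the spindle at (246,297) and the mat at (271,242). In the top view, orange is at (195,266), blue (251,247), isolator (246,194), spindle (385,202) and mat (346,274).

```bash
cat > h.py <<'E'
import numpy as np, cv2
from station import manip, viewer
from scipy.spatial.transform import Rotation as R
def cam(n):
    c=viewer.calibration(n); return 240/np.tan(np.radians(c["fov_y"]/2)),c["cx"],c["cy"],np.array(c["T"])
def ray(n,u,v):
    f,cx,cy,T=cam(n); d=T[:3,:3]@np.array([(u-cx)/f,-(v-cy)/f,-1.]); return T[:3,3],d
def onz(n,u,v,z):
    o,d=ray(n,u,v); return o+d*(z-o[2])/d[2]
def proj(n,p):
    f,cx,cy,T=cam(n); q=T[:3,:3].T@(np.array(p)-T[:3,3]); return np.array([cx-f*q[0]/q[2],cy+f*q[1]/q[2]])
def tri(pa,pb):
    (o1,d1),(o2,d2)=ray("top",*pa),ray("scene",*pb)
    t=np.linalg.lstsq(np.c_[d1,-d2],o2-o1,rcond=None)[0]; a,b=o1+t[0]*d1,o2+t[1]*d2
    return (a+b)/2,np.linalg.norm(a-b)
def blobs(im,lo,hi,amin=40):
    m=cv2.inRange(cv2.cvtColor(im,cv2.COLOR_BGR2HSV),lo,hi); n,l,s,c=cv2.connectedComponentsWithStats(m)
    return [(c[i].round(1),s[i].tolist()) for i in range(1,n) if s[i,4]>=amin],m
E
python3 - <<'E'
from h import *
T=cv2.imread("pics/top0.png");S=cv2.imread("pics/scene0.png")
for n,im in(("top",T),("scene",S)):
    for c,lo,hi in(("green",(50,100,60),(80,255,255)),("yellow",(22,150,100),(33,255,255)),("orange",(0,120,80),(14,255,255))):
        print(n,c,*blobs(im,lo,hi)[0],sep="\n  ")
g=lambda im,x,y,w,h,k:cv2.resize(im[y:y+h,x:x+w],(400,300),interpolation=cv2.INTER_CUBIC)
cv2.imwrite("pics/c1.png",np.vstack([np.hstack([g(T,165,160,120,90,0),g(T,165,230,100,75,0)]),np.hstack([g(S,350,160,120,90,0),g(S,375,225,100,75,0)])]))
E
```

```text
top
  green
  (array([393.9, 157.5]), [390, 154, 9, 8, 64])
  (array([405.3, 157.5]), [402, 154, 8, 8, 61])
  (array([225.2, 196.3]), [221, 191, 10, 10, 79])
  (array([345. , 273.6]), [325, 254, 41, 40, 1250])
top
  yellow
  (array([227.3, 184.5]), [221, 176, 13, 18, 173])
  (array([591. , 292.8]), [572, 271, 42, 50, 728])
top
  orange
  (array([175.7, 190.8]), [166, 185, 18, 10, 62])
  (array([264.1, 195.5]), [259, 187, 11, 18, 167])
  (array([382.6, 205.9]), [364, 187, 39, 36, 480])
  (array([456. , 221.4]), [442, 209, 28, 25, 275])
  (array([194.4, 267.2]), [181, 253, 28, 27, 266])
  (array([  5.5, 301.3]), [0, 283, 15, 39, 216])
scene
  green
  (array([270.3, 242.8]), [249, 226, 44, 34, 1177])
  (array([439.7, 264.1]), [432, 257, 17, 15, 158])
  (array([249.1, 352.3]), [243, 347, 13, 12, 109])
  (array([232.9, 358.5]), [227, 352, 13, 13, 116])
scene
  yellow
  (array([438.8, 243.8]), [430, 233, 19, 22, 244])
  (array([ 17.1, 272.6]), [0, 242, 32, 52, 660])
scene
  orange
  (array([423.6, 185.4]), [414, 179, 21, 14, 149])
  (array([ 18.7, 231.3]), [0, 204, 30, 44, 288])
  (array([395.2, 272.9]), [387, 263, 17, 20, 180])
  (array([248.6, 313.1]), [224, 289, 50, 42, 631])
  (array([147.4, 330. ]), [129, 320, 39, 22, 347])
```

View pics/c1.png

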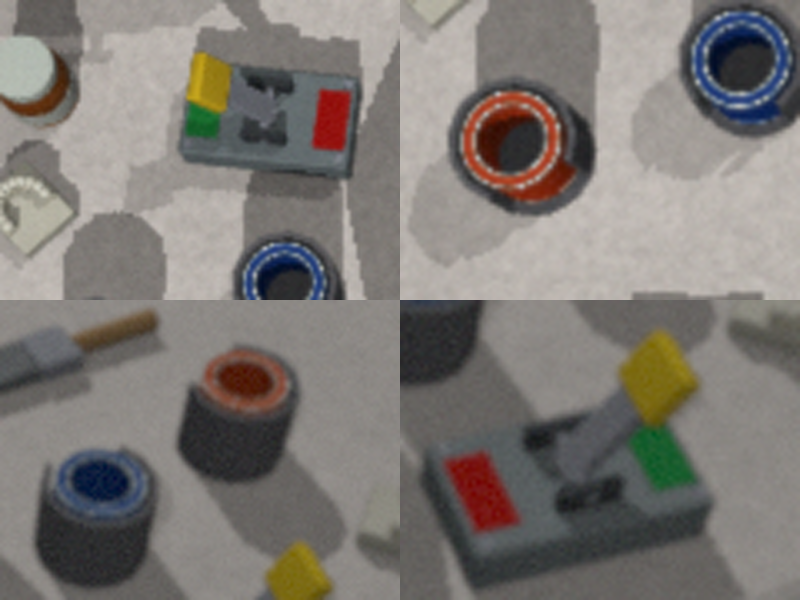

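The crops show the orange holder's notch opening to the lower right in the top view (crop about (560,180) against centre (512,140)). The lever is at the green end.

```bash
cat >> h.py <<'E'
from scipy.optimize import least_squares
def circ(P,r):
    f=lambda c:np.hypot(*(P-c).T)-r
    s=least_squares(f,P.mean(0),loss="soft_l1",f_scale=.001); return s.x,np.sqrt(np.mean(s.fun**2))
def outline(n,m,z):
    c=max(cv2.findContours(m,cv2.RETR_EXTERNAL,cv2.CHAIN_APPROX_NONE)[0],key=cv2.contourArea)[:,0]
    h=cv2.convexHull(c)[:,0]
    return np.array([onz(n,u,v,z)[:2] for u,v in h])
def prof(n,im,c,r,z):
    H=cv2.cvtColor(im,cv2.COLOR_BGR2HSV); o=[]
    for a in range(-180,180,10):
        u,v=proj(n,[c[0]+r*np.cos(np.radians(a)),c[1]+r*np.sin(np.radians(a)),z]).round().astype(int); o.append((a,*H[v,u].tolist()))
    return o
E
python3 - <<'E'
from h import *
I={"top":cv2.imread("pics/top0.png"),"scene":cv2.imread("pics/scene0.png")}
print("ring",[ (n,onz(n,*p,.040)[:2].round(4)) for n,p in(("top",(382.6,205.9)),("scene",(248.6,313.1)))])
print("mat",onz("top",345,273.6,.003),onz("scene",270.3,242.8,.003))
print("red",onz("top",264.1,195.5,.036),onz("scene",395.2,272.9,.036))
print("green",onz("top",225.2,196.3,.036),onz("scene",439.7,264.1,.036))
print("grip",tri((227.3,184.5),(438.8,243.8)))
C={}
for n,(x,y) in(("top",(193,265)),("scene",(423,186))):
    H=cv2.cvtColor(I[n],cv2.COLOR_BGR2HSV); m=cv2.inRange(H,(0,90,60),(16,255,255)); k=np.zeros_like(m);cv2.circle(k,(x,y),18,255,-1);m&=k
    c=max(cv2.findContours(m,cv2.RETR_EXTERNAL,cv2.CHAIN_APPROX_NONE)[0],key=cv2.contourArea)[:,0]
    P=np.array([onz(n,u,v,.070)[:2] for u,v in c]); C[n]=circ(P,.0305); print(n,C[n])
    print(prof(n,I[n],C[n][0],.038,.067))
# white rims
B=I["top"]
for n,box in(("top",(365,180,405,225)),("scene",(225,270,268,330))):
    x0,y0,x1,y1=box; sub=I[n][y0:y1,x0:x1]; m=(sub.max(2)<60).astype(np.uint8); k,l,s,c=cv2.connectedComponentsWithStats(m); print(n,[(c[i]+[x0,y0],s[i].tolist()) for i in range(1,k) if s[i,4]>20])
g=lambda im,x,y,w,h:cv2.resize(im[y:y+h,x:x+w],(400,400),interpolation=cv2.INTER_CUBIC)
cv2.imwrite("pics/c2.png",np.hstack([g(I["top"],345,160,80,80),g(I["scene"],205,260,80,80)]))
E
```

```text
ring [('top', array([ 0.5955, -0.213 ])), ('scene', array([ 0.6089, -0.214 ]))]
mat [ 0.42113496 -0.10398152  0.003     ] [ 0.42378242 -0.10218233  0.003     ]
red [0.63953307 0.10643981 0.036     ] [0.63935677 0.10996268 0.036     ]
green [0.64170831 0.21221579 0.036     ] [0.65819592 0.21200862 0.036     ]
grip (array([0.65129734, 0.19498551, 0.1071295 ]), np.float64(0.0020555766579678034))
top (array([0.44845802, 0.2884459 ]), np.float64(0.0050906693166792765))
[(-180, 7, 36, 64), (-170, 8, 73, 101), (-160, 5, 200, 125), (-150, 6, 218, 124), (-140, 7, 237, 113), (-130, 6, 227, 101), (-120, 7, 241, 90), (-110, 159, 27, 67), (-100, 100, 14, 55), (-90, 128, 14, 72), (-80, 120, 9, 82), (-70, 110, 15, 51), (-60, 102, 15, 85), (-50, 120, 11, 89), (-40, 120, 6, 88), (-30, 120, 7, 70), (-20, 120, 4, 70), (-10, 105, 7, 78), (0, 90, 5, 56), (10, 14, 51, 75), (20, 165, 7, 77), (30, 10, 68, 101), (40, 13, 28, 83), (50, 23, 13, 76), (60, 9, 40, 89), (70, 12, 39, 86), (80, 42, 18, 70), (90, 30, 4, 71), (100, 135, 8, 61), (110, 143, 15, 67), (120, 135, 6, 79), (130, 120, 8, 94), (140, 135, 11, 9
[... 249 characters left out ...]
 13, 16, 141), (-120, 15, 9, 120), (-110, 0, 13, 101), (-100, 3, 32, 79), (-90, 4, 29, 71), (-80, 30, 9, 60), (-70, 0, 12, 65), (-60, 0, 38, 73), (-50, 171, 27, 66), (-40, 0, 0, 63), (-30, 0, 40, 70), (-20, 138, 22, 59), (-10, 0, 15, 67), (0, 150, 8, 63), (10, 150, 9, 59), (20, 98, 15, 66), (30, 105, 8, 68), (40, 0, 0, 72), (50, 120, 15, 67), (60, 20, 8, 96), (70, 128, 12, 84), (80, 30, 3, 77), (90, 15, 12, 85), (100, 6, 46, 89), (110, 7, 75, 106), (120, 12, 26, 100), (130, 4, 40, 101), (140, 5, 75, 106), (150, 4, 38, 101), (160, 6, 37, 110), (170, 9, 26, 135)]
top [(array([385.03272727, 199.82181818]), [12, 9, 18, 22, 275])]
scene [(array([245.77614379, 297.44771242]), [9, 9, 24, 36, 612])]
```

View pics/c2.png

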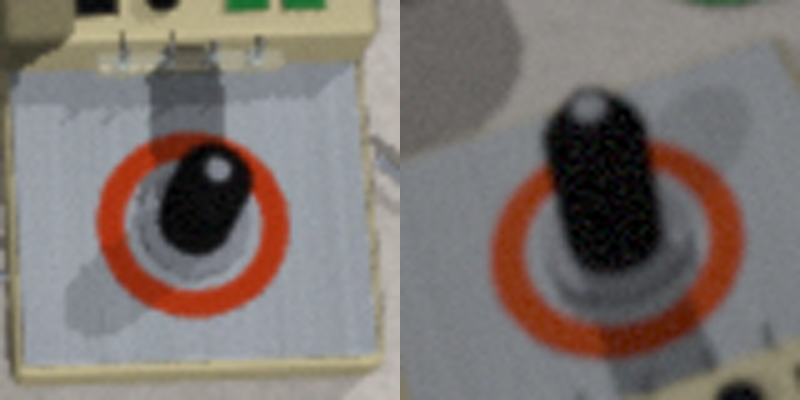

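The ring on the deck encircles the collar, and the spindle tip is near top (388,194) and scene (243,281). I'll refine the fits once, then move.

```bash
cat >> h.py <<'E'
def circ3(P):
    s=least_squares(lambda c:np.hypot(*(P-c[:2]).T)-c[2],[*P.mean(0),.03],loss="soft_l1",f_scale=.001); return s.x.round(4),np.sqrt(np.mean(s.fun**2)).round(4)
def plan(x,y,ya=None):
    s=manip.sense(); r=R.from_quat(s["tool_rot"]); Y=r.as_matrix()[:,1]; a=np.degrees(np.arctan2(Y[1],Y[0]))
    d=r.inv().apply(np.array([x,y,s["tcp_pos"][2]])-s["tcp_pos"])*100
    print("t",round(s["t"],2),"tcp",s["tcp_pos"].round(4),"yang",a.round(1),"slide cm",d.round(2),"gap",round(s["finger_gap"],3),"F",s["force"].round(1),"tilt",r.as_matrix()[:,2].round(3),"q6",s["q"][5].round(2))
    if ya is not None: print("turn about tool z (do last)",round(np.radians((a-ya+180)%360-180),3))
E
python3 - <<'E'
from h import *
I={"top":cv2.imread("pics/top0.png"),"scene":cv2.imread("pics/scene0.png")}
for n,(x,y) in(("top",(383,205)),("scene",(248,312))):
    m=cv2.inRange(cv2.cvtColor(I[n],cv2.COLOR_BGR2HSV),(0,120,80),(14,255,255)); k=np.zeros_like(m);cv2.circle(k,(x,y),32,255,-1)
    P=outline(n,m&k,.040); print(n,"ring",circ3(P))
print("tip",tri((388.4,193.6),(243,281)))
for n,(x,y),c in(("top",(193,265),(.450,.291)),("scene",(423,186),(.4524,.2939))):
  for z,lab,sel in((.070,"sleeve",1),):
    h=cv2.cvtColor(I[n],cv2.COLOR_BGR2HSV); m=cv2.inRange(h,(0,90,60),(16,255,255))|cv2.inRange(I[n],(125,125,125),(255,255,255))
    k=np.zeros_like(m);cv2.circle(k,(x,y),15 if n=="top" else 19,255,-1)
    P=outline(n,m&k,z); a=np.degrees(np.arctan2(P[:,1]-c[1],P[:,0]-c[0])); 
    if n=="top": P=P[(a>-95)|(a<-175)]
    else: P=P[(a<140)&(a>-100)]
    print(n,lab,circ(P,.032),circ3(P))
for p in((273,183.4),(270,209.5),(219,205.6)): print("box",onz("top",*p,.036).round(4))
for p in((425,450),(480,580),(712,495)): print("boxS",onz("scene",375+(p[0]-400)/4,225+(p[1]-300)/4,.036).round(4))
plan(.66,.245,-90)
E
```

```text
top ring (array([ 0.5997, -0.2147,  0.0513]), np.float64(0.0003))
scene ring (array([ 0.5985, -0.2116,  0.0504]), np.float64(0.0004))
tip (array([ 0.59919027, -0.21264765,  0.13972344]), np.float64(0.004854590619985227))
top sleeve (array([0.45032479, 0.29005056]), np.float64(0.001718531556822518)) (array([0.4492, 0.2893, 0.0333]), np.float64(0.0012))
scene sleeve (array([0.45214304, 0.29160391]), np.float64(0.0013619238478552009)) (array([0.4512, 0.2913, 0.0329]), np.float64(0.0012))
box [0.6731 0.0814 0.036 ]
box [0.5994 0.0913 0.036 ]
box [0.6161 0.2291 0.036 ]
boxS [0.6024 0.0961 0.036 ]
boxS [0.6884 0.0806 0.036 ]
boxS [0.6918 0.2236 0.036 ]
t 0.1 tcp [ 0.21   -0.588   0.2304] yang -70.4 slide cm [ 70.38 -63.32   0.15] gap 0.999 F [ 0.2 -0.2  0.1] tilt [-0.     0.002 -1.   ] q6 -0.18
turn about tool z (do last) 0.343
```

The sleeve is at about (0.451, 0.291), the seat at about (0.599, -0.213) and the pivot at about (0.646, 0.157) with the swing axis at 83°. Moving to the lever now with the fingers shut.

```bash
python3 -m creep '[{"slide":[0,0,0],"angular":[0,0,0.116],"claw":-1},{"slide":[0,0,0],"angular":[0,0,0.116],"claw":-1},{"slide":[0,0,0],"angular":[0,0,0.116],"claw":-1},{"slide":[0,0,0],"angular":[0,0,0.115],"claw":-1},{"slide":[1.4,-3.6,0],"angular":[0,0,0],"claw":-1},{"slide":[1.4,-3.6,0],"angular":[0,0,0],"claw":-1},{"slide":[1.4,-3.6,0],"angular":[0,0,0],"claw":-1},{"slide":[1.4,-3.6,0],"angular":[0,0,0],"claw":-1},{"slide":[1.4,-3.6,0],"angular":[0,0,0],"claw":-1},{"slide":[1.4,-3.6,0],"angular":[0,0,0],"claw":-1}]' 40
python3 -m creep '[{"slide":[1.4,-3.6,0],"angular":[0,0,0],"claw":-1},{"slide":[1.4,-3.6,0],"angular":[0,0,0],"claw":-1},{"slide":[1.4,-3.6,0],"angular":[0,0,0],"claw":-1},{"slide":[1.4,-3.6,0],"angular":[0,0,0],"claw":-1},{"slide":[1.4,-3.6,0],"angular":[0,0,0],"claw":-1},{"slide":[1.4,-3.6,0],"angular":[0,0,0],"claw":-1},{"slide":[1.4,-3.6,0],"angular":[0,0,0],"claw":-1},{"slide":[1.4,-3.6,0],"angular":[0,0,0],"claw":-1},{"slide":[1.4,-3.6,0],"angular":[0,0,0],"claw":-1},{"slide":[1.4,-3.6,0],"angular":[0,0,0],"claw":-1}]'
python3 -c "
from h import *
plan(.6562,.2414,-96.9)"
```

```text
t: 0.93
tcp_pos: [0.3197, -0.3822, 0.231]
tool_rot: [0.998, -0.06, -0.0, -0.0]
force: [0.7, -0.4, -0.3]
finger_gap: 0.003
gripper_force: 0.0
t: 1.77
tcp_pos: [0.5018, -0.0416, 0.2311]
tool_rot: [0.998, -0.06, -0.0, -0.0]
force: [0.4, 0.2, -0.1]
finger_gap: -0.002
gripper_force: 0.0
t 1.77 tcp [ 0.5018 -0.0416  0.2311] yang -96.9 slide cm [ 1.194e+01 -2.995e+01 -1.000e-02] gap -0.002 F [ 0.4  0.2 -0.1] tilt [-0.001  0.    -1.   ] q6 1.39
turn about tool z (do last) 0.0
```

```bash
python3 -m creep '[{"slide":[1.4,-3.6,0],"angular":[0,0,0],"claw":-1},{"slide":[1.4,-3.6,0],"angular":[0,0,0],"claw":-1},{"slide":[1.4,-3.6,0],"angular":[0,0,0],"claw":-1},{"slide":[1.4,-3.6,0],"angular":[0,0,0],"claw":-1},{"slide":[1.4,-3.6,0],"angular":[0,0,0],"claw":-1},{"slide":[1.4,-3.6,0],"angular":[0,0,0],"claw":-1},{"slide":[1.4,-3.6,0],"angular":[0,0,0],"claw":-1},{"slide":[0,0,0],"angular":[0,0,0],"claw":-1},{"slide":[0,0,0],"angular":[0,0,0],"claw":-1}]'
python3 -c "
from h import *
plan(.6562,.2414,-96.9)"
```

```text
t: 2.52
tcp_pos: [0.629, 0.1967, 0.2302]
tool_rot: [0.998, -0.058, -0.001, 0.0]
force: [-0.6, -0.1, -0.2]
finger_gap: 0.003
gripper_force: 0.0
t 2.52 tcp [0.629  0.1967 0.2302] yang -96.7 slide cm [ 2.18 -4.75 -0.  ] gap 0.003 F [-0.6 -0.1 -0.2] tilt [-0.001 -0.    -1.   ] q6 1.82
turn about tool z (do last) 0.004
```

```bash
python3 -m creep '[{"slide":[1.1,-2.4,0],"angular":[0,0,0],"claw":-1},{"slide":[1.1,-2.4,0],"angular":[0,0,0],"claw":-1},{"slide":[0,0,3.5],"angular":[0,0,0],"claw":-1},{"slide":[0,0,3.5],"angular":[0,0,0],"claw":-1},{"slide":[0,0,3.5],"angular":[0,0,0],"claw":-1},{"slide":[0,0,3.5],"angular":[0,0,0],"claw":-1},{"slide":[0,0,0],"angular":[0,0,0],"claw":-1}]'
python3 -m creep '[{"slide":[0,1,0],"angular":[0,0,0],"claw":-1},{"slide":[0,1,0],"angular":[0,0,0],"claw":-1},{"slide":[0,1,0],"angular":[0,0,0],"claw":-1},{"slide":[0,1,0],"angular":[0,0,0],"claw":-1}]'
python3 -m creep '[{"slide":[0,1,0],"angular":[0,0,0],"claw":-1},{"slide":[0,1,0],"angular":[0,0,0],"claw":-1},{"slide":[0,1,0],"angular":[0,0,0],"claw":-1},{"slide":[0,1,0],"angular":[0,0,0],"claw":-1},{"slide":[0,1,0],"angular":[0,0,0],"claw":-1},{"slide":[0,0,0],"angular":[0,0,0],"claw":-1},{"slide":[0,0,0],"angular":[0,0,0],"claw":-1}]'
```

```text
t: 3.1
tcp_pos: [0.65, 0.2368, 0.083]
tool_rot: [0.998, -0.061, -0.009, 0.002]
force: [-1.7, -0.3, -1.4]
finger_gap: 0.004
gripper_force: 0.0
t: 3.43
tcp_pos: [0.6547, 0.2007, 0.0965]
tool_rot: [0.998, -0.061, 0.004, -0.002]
force: [-0.5, 4.0, 2.6]
finger_gap: 0.001
gripper_force: 1.9
t: 4.02
tcp_pos: [0.6457, 0.1494, 0.0911]
tool_rot: [0.998, -0.061, -0.0, 0.0]
force: [0.3, 0.4, -0.3]
finger_gap: -0.002
gripper_force: 0.0
```

```bash
python3 -m creep '[{"slide":[0,-1.5,0],"angular":[0,0,0],"claw":-1},{"slide":[0,0,-3.5],"angular":[0,0,0],"claw":-1},{"slide":[0,0,-3.5],"angular":[0,0,0],"claw":-1},{"slide":[0,0,-3.5],"angular":[0,0,0],"claw":-1},{"slide":[0,0,-2.5],"angular":[0,0,0],"claw":-1},{"slide":[0,0,0],"angular":[0,0,0],"claw":-0.3}]'
python3 - <<'E'
from h import *
S=viewer.snapshot("scene");T=viewer.snapshot("top")
cv2.imwrite("pics/s1.png",S);cv2.imwrite("pics/t1.png",T)
I={"top":cv2.imread("pics/top0.png"),"scene":cv2.imread("pics/scene0.png")}
c=(.451,.2908)
f=lambda im:cv2.resize(im,(400,300))
g=lambda im,x,y,w,h:cv2.resize(im[y:y+h,x:x+w],(400,300),interpolation=cv2.INTER_CUBIC)
cv2.imwrite("pics/c3.png",np.vstack([np.hstack([f(T),f(S)]),np.hstack([g(I["top"],173,248,40,30),g(S,360,160,120,90)])]))
for n in I:
    im=I[n]; 
    for z in (.066,.02):
        print(n,z,[(a,im[tuple(proj(n,[c[0]+.0385*np.cos(np.radians(a)),c[1]+.0385*np.sin(np.radians(a)),z]).round().astype(int)[::-1])].tolist()) for a in range(-205,-80,8)])
plan(.451,.2908,30)
E
```

```text
t: 4.52
tcp_pos: [0.6516, 0.1679, 0.2283]
tool_rot: [0.998, -0.059, 0.007, -0.001]
force: [1.2, 0.3, 1.6]
finger_gap: 0.131
gripper_force: 0.0
top 0.066 [(-205, [104, 105, 108]), (-197, [49, 47, 46]), (-189, [47, 47, 46]), (-181, [44, 42, 46]), (-173, [76, 76, 89]), (-165, [28, 47, 130]), (-157, [13, 38, 126]), (-149, [7, 33, 122]), (-141, [11, 32, 115]), (-133, [3, 26, 104]), (-125, [7, 26, 95]), (-117, [17, 32, 81]), (-109, [81, 77, 79]), (-101, [82, 79, 80]), (-93, [72, 68, 69]), (-85, [82, 79, 79])]
top 0.02 [(-205, [53, 53, 52]), (-197, [67, 65, 65]), (-189, [79, 76, 78]), (-181, [78, 74, 75]), (-173, [79, 75, 74]), (-165, [78, 74, 75]), (-157, [77, 75, 74]), (-149, [78, 75, 79]), (-141, [88, 85, 87]), (-133, [86, 82, 83]), (-125, [79, 76, 78]), (-117, [76, 72, 71]), (-109, [48, 45, 44]), (-101, [40, 35, 37]), (-93, [36, 34, 31]), (-85, [37, 38, 35])]
scene 0.066 [(-205, [87, 93, 121]), (-197, [121, 125, 135]), (-189, [127, 133, 140]), (-181, [134, 138, 141]), (-173, [133, 137, 139]), (-165, [129, 136, 140]), (-157, [138, 141, 146]), (-149, [136, 140, 143]), (-141, [139, 140, 147]), (-133, [135, 140, 143]), (-125, [132, 136, 139]), (-117, [128, 129, 133]), (-109, [99, 102, 105]), (-101, [63, 61, 63]), (-93, [47, 44, 45]), (-85, [57, 58, 53])]
scene 0.02 [(-205, [58, 74, 128]), (-197, [80, 92, 130]), (-189, [62, 73, 97]), (-181, [63, 64, 71]), (-173, [68, 65, 66]), (-165, [49, 45, 45]), (-157, [60, 59, 62]), (-149, [88, 89, 92]), (-141, [117, 117, 121]), (-133, [129, 129, 135]), (-125, [123, 129, 130]), (-117, [105, 107, 111]), (-109, [100, 101, 103]), (-101, [47, 45, 48]), (-93, [44, 41, 39]), (-85, [40, 41, 41])]
t 4.62 tcp [0.6482 0.1672 0.2226] yang -96.8 slide cm [-21.04  -9.95  -0.05] gap 0.303 F [ 0.2  0.1 -0.1] tilt [ 0.003  0.001 -1.   ] q6 1.77
turn about tool z (do last) -2.213
```

View pics/c3.png

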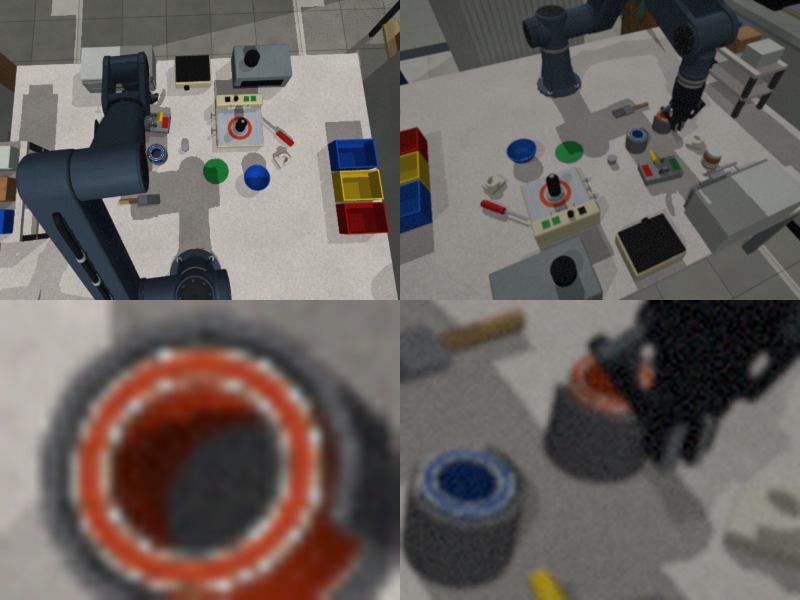

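Scene view (right): the yellow lever now leans toward the red end, near full-frame (408,251). The notch is centred at about -155°. Next I turn the tool to match.

```bash
python3 -m creep '[{"slide":[0,0,0],"angular":[0,0,-0.118],"claw":-0.2},{"slide":[0,0,0],"angular":[0,0,-0.118],"claw":-0.2},{"slide":[0,0,0],"angular":[0,0,-0.118],"claw":-0.2},{"slide":[0,0,0],"angular":[0,0,-0.118],"claw":-0.2},{"slide":[0,0,0],"angular":[0,0,-0.118],"claw":-0.2},{"slide":[0,0,0],"angular":[0,0,-0.118],"claw":-0.2},{"slide":[0,0,0],"angular":[0,0,-0.118],"claw":-0.2},{"slide":[0,0,0],"angular":[0,0,-0.118],"claw":-0.2},{"slide":[0,0,0],"angular":[0,0,-0.118],"claw":-0.2},{"slide":[0,0,0],"angular":[0,0,-0.118],"claw":-0.2}]'
python3 -m creep '[{"slide":[0,0,0],"angular":[0,0,-0.118],"claw":-0.2},{"slide":[0,0,0],"angular":[0,0,-0.118],"claw":-0.2},{"slide":[0,0,0],"angular":[0,0,-0.118],"claw":-0.2},{"slide":[0,0,0],"angular":[0,0,-0.118],"claw":-0.2},{"slide":[0,0,0],"angular":[0,0,-0.118],"claw":-0.2},{"slide":[0,0,0],"angular":[0,0,-0.118],"claw":-0.2},{"slide":[0,0,0],"angular":[0,0,-0.118],"claw":-0.2},{"slide":[0,0,0],"angular":[0,0,-0.118],"claw":-0.2},{"slide":[0,0,0],"angular":[0,0,0],"claw":-0.2}]'
python3 -c "
from h import *
plan(.427,.2796,25)
p=np.array([.646,.157,.105]);d=np.array([.12,.993,0])*.0366
S=cv2.imread('pics/s1.png');print(proj('scene',p+d),proj('scene',p-d),blobs(S,(22,150,80),(33,255,255))[0])"
```

```text
t: 5.45
tcp_pos: [0.6462, 0.1662, 0.2185]
tool_rot: [0.861, 0.508, -0.002, -0.001]
force: [1.2, -0.6, 0.0]
finger_gap: 0.405
gripper_force: 0.0
t: 6.2
tcp_pos: [0.6463, 0.1662, 0.2187]
tool_rot: [0.538, 0.843, -0.001, -0.002]
force: [-0.2, 0.0, 0.4]
finger_gap: 0.394
gripper_force: 0.0
t 6.2 tcp [0.6463 0.1662 0.2187] yang 25.0 slide cm [ 19.54 -15.09   0.1 ] gap 0.394 F [-0.2  0.   0.4] tilt [-0.005 -0.    -1.   ] q6 -0.35
turn about tool z (do last) -0.001
[437.16715442 244.45451479] [404.94659619 252.43896834] [(array([ 15.3, 267.7]), [0, 242, 35, 53, 1437]), (array([406.4, 251.5]), [399, 242, 15, 20, 143])]
```

```bash
python3 -m creep '[{"slide":[2.79,-2.16,0],"angular":[0,0,0],"claw":-0.2},{"slide":[2.79,-2.16,0],"angular":[0,0,0],"claw":-0.2},{"slide":[2.79,-2.16,0],"angular":[0,0,0],"claw":-0.2},{"slide":[2.79,-2.16,0],"angular":[0,0,0],"claw":-0.2},{"slide":[2.79,-2.16,0],"angular":[0,0,0],"claw":-0.2},{"slide":[2.79,-2.16,0],"angular":[0,0,0],"claw":-0.2},{"slide":[2.79,-2.16,0],"angular":[0,0,0],"claw":-0.2},{"slide":[0,0,3.5],"angular":[0,0,0],"claw":-0.2},{"slide":[0,0,3.5],"angular":[0,0,0],"claw":-0.2},{"slide":[0,0,0],"angular":[0,0,0],"claw":-0.2}]'
python3 - <<'E'
from h import *
plan(.427,.2796,25)
S=viewer.snapshot("scene");cv2.imwrite("pics/s2.png",S)
cv2.imwrite("pics/c4.png",cv2.resize(S[120:240,360:520],(800,600),interpolation=cv2.INTER_CUBIC))
E
```

```text
t: 7.03
tcp_pos: [0.4229, 0.2782, 0.1456]
tool_rot: [0.539, 0.842, -0.006, -0.004]
force: [-1.8, 0.9, -0.6]
finger_gap: 0.398
gripper_force: 0.0
t 7.03 tcp [0.4229 0.2782 0.1456] yang 24.7 slide cm [-0.04  0.44 -0.01] gap 0.398 F [-1.8  0.9 -0.6] tilt [-0.013 -0.005 -1.   ] q6 -0.07
turn about tool z (do last) -0.004
```

View pics/c4.png

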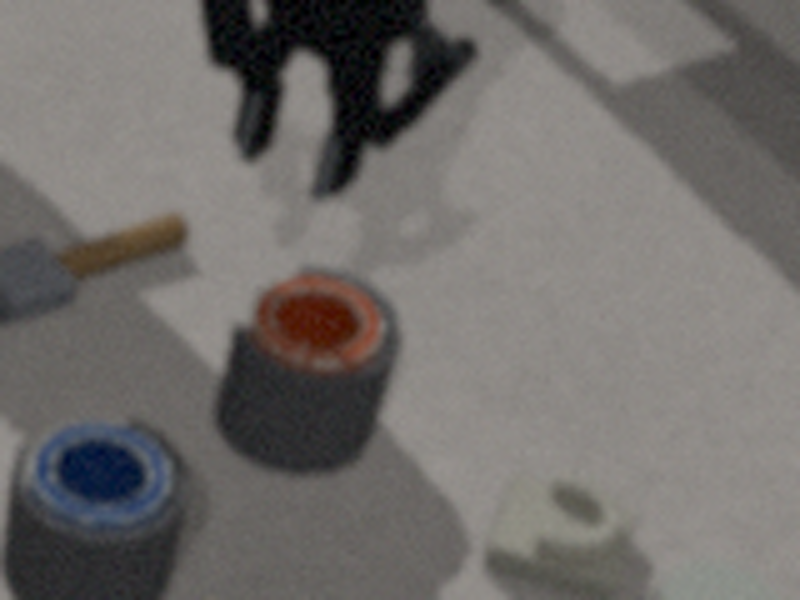

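The crop shows the open fingers above and behind the orange sleeve, which still sits in its holder at crop (318,320). I'm descending in two steps.

```bash
python3 -m creep '[{"slide":[0,0,3],"angular":[0,0,0],"claw":-0.2},{"slide":[0,0,3],"angular":[0,0,0],"claw":-0.2},{"slide":[0,0,0],"angular":[0,0,0],"claw":-0.2},{"slide":[0,0,0],"angular":[0,0,0],"claw":-0.2}]'
python3 -c "
from h import *
plan(.427,.2796,25)"
```

```text
t: 7.42
tcp_pos: [0.4285, 0.279, 0.0913]
tool_rot: [0.539, 0.842, -0.001, -0.001]
force: [0.5, -0.3, 0.2]
finger_gap: 0.401
gripper_force: 0.0
t 7.42 tcp [0.4285 0.279  0.0913] yang 24.7 slide cm [ 0.11 -0.11  0.  ] gap 0.401 F [ 0.5 -0.3  0.2] tilt [-0.002 -0.001 -1.   ] q6 -0.07
turn about tool z (do last) -0.005
```

```bash
python3 -m creep '[{"slide":[0.1,-0.1,1.5],"angular":[0,0,0],"claw":-0.2},{"slide":[0,0,1.5],"angular":[0,0,0],"claw":-0.2},{"slide":[0,0,1.5],"angular":[0,0,0],"claw":-0.2},{"slide":[0,0,1.6],"angular":[0,0,0],"claw":-0.2},{"slide":[0,0,0],"angular":[0,0,0],"claw":-0.2}]'
python3 -m creep '[{"slide":[0,0,0],"angular":[0,0,0],"claw":-0.8},{"slide":[0,0,0],"angular":[0,0,0],"claw":-0.9},{"slide":[0,0,0],"angular":[0,0,0],"claw":-0.9},{"slide":[0,0,0],"angular":[0,0,0],"claw":-1},{"slide":[0,0,0],"angular":[0,0,0],"claw":-1}]' 30
```

```text
t: 7.83
tcp_pos: [0.4278, 0.2798, 0.0307]
tool_rot: [0.539, 0.842, 0.0, 0.0]
force: [-0.1, 0.1, 0.3]
finger_gap: 0.399
gripper_force: 0.0
t: 8.25
tcp_pos: [0.4283, 0.2801, 0.0321]
tool_rot: [0.539, 0.842, 0.001, 0.001]
force: [0.6, -0.5, 7.6]
finger_gap: 0.126
gripper_force: 31.0
```

```bash
python3 -m creep '[{"slide":[0,0,-0.5],"angular":[0,0,0],"claw":-1},{"slide":[0,0,-1],"angular":[0,0,0],"claw":-1},{"slide":[0,0,-1],"angular":[0,0,0],"claw":-1},{"slide":[0,0,-1.5],"angular":[0,0,0],"claw":-1},{"slide":[0,0,-1.5],"angular":[0,0,0],"claw":-1},{"slide":[0,0,-2],"angular":[0,0,0],"claw":-1},{"slide":[0,0,-2],"angular":[0,0,0],"claw":-1},{"slide":[0,0,-2],"angular":[0,0,0],"claw":-1},{"slide":[0,0,-1],"angular":[0,0,0],"claw":-1},{"slide":[0,0,0],"angular":[0,0,0],"claw":-1}]'
python3 - <<'E'
from h import *
plan(.4225,-.103,-90)
S=viewer.snapshot("scene");cv2.imwrite("pics/s3.png",S)
cv2.imwrite("pics/c5.png",cv2.resize(S[90:210,360:520],(800,600),interpolation=cv2.INTER_CUBIC))
E
```

```text
t: 9.08
tcp_pos: [0.4286, 0.2803, 0.1581]
tool_rot: [0.539, 0.843, 0.002, 0.002]
force: [0.4, 0.2, -1.4]
finger_gap: 0.117
gripper_force: 30.2
t 9.08 tcp [0.4286 0.2803 0.1581] yang 24.8 slide cm [-34.54 -16.64  -0.08] gap 0.117 F [ 0.4  0.2 -1.4] tilt [ 0.006  0.002 -1.   ] q6 -0.07
turn about tool z (do last) 2.004
```

View pics/c5.png

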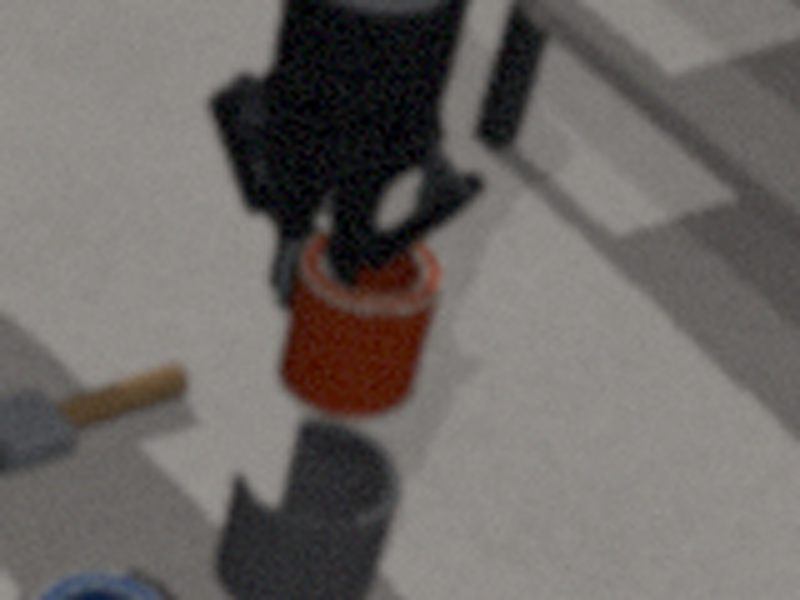

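The sleeve hangs upright in the grip, clear of the holder. Carrying it to the mat.

```bash
python3 - <<'E'
from h import *
T=cv2.imread("pics/top0.png");S=cv2.imread("pics/scene0.png")
b=[x for x in blobs(S,(105,120,40),(125,255,255),100)[0]]; print(b[:6])
for z in(.025,.05): print(onz("scene",195,242,z),onz("top",411,280,z))
plan(.3985,-.104)
E
python3 -m creep '[{"slide":[-1,-0.5,0],"angular":[0,0,0],"claw":-1},{"slide":[-2,-1,0],"angular":[0,0,0],"claw":-1},{"slide":[-3,-1.5,0],"angular":[0,0,0],"claw":-1},{"slide":[-3,-1.5,0],"angular":[0,0,0],"claw":-1},{"slide":[-3,-1.5,0],"angular":[0,0,0],"claw":-1},{"slide":[-3,-1.5,0],"angular":[0,0,0],"claw":-1},{"slide":[-3,-1.5,0],"angular":[0,0,0],"claw":-1},{"slide":[-3,-1.5,0],"angular":[0,0,0],"claw":-1},{"slide":[-3,-1.5,0],"angular":[0,0,0],"claw":-1},{"slide":[-3,-1.5,0],"angular":[0,0,0],"claw":-1}]'
python3 -c "
from h import *
plan(.3985,-.104)"
```

```text
[(array([515.1,  41.4]), [490, 23, 57, 41, 1408]), (array([379.5, 214. ]), [372, 208, 16, 13, 147]), (array([194.3, 240.8]), [171, 222, 47, 39, 1399]), (array([ 22.7, 329.7]), [0, 288, 51, 85, 3441])]
[ 0.36841374 -0.26701832  0.025     ] [ 0.39360878 -0.27596313  0.025     ]
[ 0.39077962 -0.26746518  0.05      ] [ 0.39043734 -0.27111687  0.05      ]
t 9.13 tcp [0.4277 0.2799 0.1567] yang 24.8 slide cm [-33.62 -18.77  -0.05] gap 0.125 F [-0.3 -0.2 -2.8] tilt [ 0.003  0.001 -1.   ] q6 -0.07
t: 9.97
tcp_pos: [0.416, -0.0238, 0.1541]
tool_rot: [0.539, 0.842, -0.001, -0.002]
force: [0.7, 0.4, -1.9]
finger_gap: 0.125
gripper_force: 30.4
t 9.97 tcp [ 0.416  -0.0238  0.1541] yang 24.8 slide cm [-6.55 -4.96 -0.  ] gap 0.125 F [ 0.7  0.4 -1.9] tilt [-0.004  0.001 -1.   ] q6 -0.76
```

```bash
python3 -m creep '[{"slide":[-2.2,-1.7,0],"angular":[0,0,0],"claw":-1},{"slide":[-2.2,-1.7,0],"angular":[0,0,0],"claw":-1},{"slide":[-2.1,-1.6,0],"angular":[0,0,0],"claw":-1},{"slide":[0,0,2.5],"angular":[0,0,0],"claw":-1},{"slide":[0,0,2.5],"angular":[0,0,0],"claw":-1},{"slide":[0,0,2.5],"angular":[0,0,0],"claw":-1},{"slide":[0,0,2],"angular":[0,0,0],"claw":-1},{"slide":[0,0,1],"angular":[0,0,0],"claw":-1},{"slide":[0,0,0],"angular":[0,0,0],"claw":-1}]'
python3 -m creep '[{"slide":[0,0,0.5],"angular":[0,0,0],"claw":-1},{"slide":[0,0,0.5],"angular":[0,0,0],"claw":-1},{"slide":[0,0,0.5],"angular":[0,0,0],"claw":-1},{"slide":[0,0,0],"angular":[0,0,0],"claw":-1}]'
```

```text
t: 10.72
tcp_pos: [0.3972, -0.1014, 0.0476]
tool_rot: [0.539, 0.842, -0.0, -0.004]
force: [-0.4, 0.6, -2.1]
finger_gap: 0.123
gripper_force: 30.5
t: 11.05
tcp_pos: [0.3997, -0.1021, 0.035]
tool_rot: [0.539, 0.843, -0.0, -0.0]
force: [0.4, 0.9, -1.7]
finger_gap: 0.124
gripper_force: 30.5
```

```bash
python3 -m creep '[{"slide":[0,0,0.2],"angular":[0,0,0],"claw":-1},{"slide":[0,0,0.2],"angular":[0,0,0],"claw":-1},{"slide":[0,0,0],"angular":[0,0,0],"claw":-1}]'
python3 -m creep '[{"slide":[0,0,0.2],"angular":[0,0,0],"claw":-1},{"slide":[0,0,0],"angular":[0,0,0],"claw":-1}]'
```

```text
t: 11.3
tcp_pos: [0.3999, -0.102, 0.0313]
tool_rot: [0.539, 0.843, 0.0, 0.0]
force: [0.1, -0.2, -2.4]
finger_gap: 0.122
gripper_force: 30.5
t: 11.47
tcp_pos: [0.4, -0.1021, 0.0301]
tool_rot: [0.539, 0.843, 0.0, 0.001]
force: [-0.1, 0.3, 7.1]
finger_gap: 0.125
gripper_force: 31.4
```

```bash
python3 -m creep '[{"slide":[0,0,0],"angular":[0,0,0],"claw":-0.5},{"slide":[0,0,0],"angular":[0,0,0],"claw":-0.3},{"slide":[0,0,0],"angular":[0,0,0],"claw":-0.3},{"slide":[0,0,0],"angular":[0,0,0],"claw":-0.3},{"slide":[0,0,-1],"angular":[0,0,0],"claw":-0.3},{"slide":[0,0,-3],"angular":[0,0,0],"claw":-0.3},{"slide":[0,0,-3],"angular":[0,0,0],"claw":-0.3},{"slide":[0,0,-2],"angular":[0,0,0],"claw":0.5},{"slide":[0,0,0],"angular":[0,0,0],"claw":1},{"slide":[0,0,0],"angular":[0,0,0],"claw":1}]'
python3 - <<'E'
from h import *
plan(.424,-.091)
S=viewer.snapshot("scene");cv2.imwrite("pics/s4.png",S)
m=cv2.inRange(cv2.cvtColor(S,cv2.COLOR_BGR2HSV),(0,90,50),(16,255,255));k=np.zeros_like(m);u,v=proj("scene",[.424,-.091,.05]).astype(int);cv2.circle(k,(u,v),35,255,-1);m&=k
print((u,v),blobs(S,(0,90,50),(16,255,255))[0])
cv2.imwrite("pics/c6.png",cv2.resize(S[v-75:v+75,u-100:u+100],(800,600),interpolation=cv2.INTER_CUBIC))
E
```

```text
t: 12.3
tcp_pos: [0.4004, -0.1023, 0.1201]
tool_rot: [0.539, 0.843, 0.0, 0.001]
force: [-0.1, 0.7, -1.0]
finger_gap: 0.763
gripper_force: 0.0
t 12.3 tcp [ 0.4004 -0.1023  0.1201] yang 24.8 slide cm [0.04 2.62 0.  ] gap 0.763 F [-0.1  0.7 -1. ] tilt [ 0.003 -0.001 -1.   ] q6 -0.96
(np.int64(273), np.int64(228)) [(array([368.3,   9.1]), [367, 0, 4, 23, 48]), (array([428.9,  23.3]), [383, 0, 85, 59, 2722]), (array([545.7,  60.8]), [517, 42, 62, 43, 1333]), (array([ 20.6, 228.1]), [0, 203, 45, 58, 1264]), (array([275.1, 232.5]), [261, 214, 28, 37, 804]), (array([496.5, 254.6]), [486, 243, 26, 19, 196]), (array([394.9, 272.4]), [386, 263, 19, 20, 163]), (array([248.4, 312.8]), [223, 288, 51, 44, 718]), (array([148. , 330.5]), [129, 320, 40, 23, 408])]
```

View pics/c6.png

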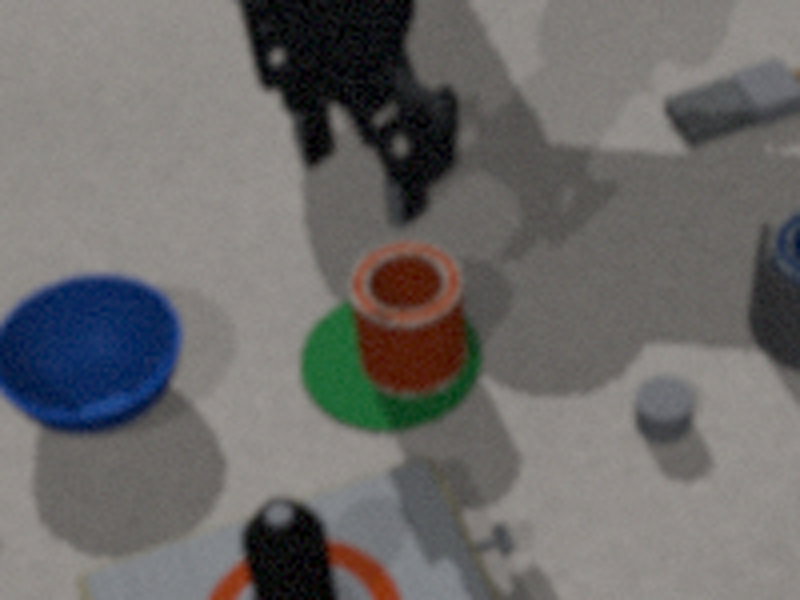

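The sleeve stands upright on the mat, with its rim at crop (407,285) and the gripper above it. I'll grip once across this diameter, then again at 90° to centre it.

```bash
python3 -c "
from h import *
print(onz('scene',274.75,224.25,.068))"
python3 -m creep '[{"slide":[0,1.3,0],"angular":[0,0,0],"claw":1},{"slide":[0,1.3,0],"angular":[0,0,0],"claw":1},{"slide":[0,0,0],"angular":[0,0,0],"claw":1},{"slide":[0,0,2.5],"angular":[0,0,0],"claw":1},{"slide":[0,0,2.5],"angular":[0,0,0],"claw":1},{"slide":[0,0,2.2],"angular":[0,0,0],"claw":1},{"slide":[0,0,2],"angular":[0,0,0],"claw":1},{"slide":[0,0,0],"angular":[0,0,0],"claw":1}]'
python3 -m creep '[{"slide":[0,0,0],"angular":[0,0,0],"claw":0.4},{"slide":[0,0,0],"angular":[0,0,0],"claw":0.4},{"slide":[0,0,0],"angular":[0,0,0],"claw":0.4},{"slide":[0,0,0],"angular":[0,0,0],"claw":0.4}]' 20
```

```text
[ 0.4285287  -0.08800536  0.068     ]
t: 13.02
tcp_pos: [0.4212, -0.0901, 0.0238]
tool_rot: [0.539, 0.843, -0.0, -0.004]
force: [-0.1, -0.4, -0.3]
finger_gap: 1.002
gripper_force: 0.0
t: 13.35
tcp_pos: [0.4239, -0.0913, 0.0282]
tool_rot: [0.539, 0.843, 0.0, 0.001]
force: [0.1, -0.4, -1.6]
finger_gap: 0.749
gripper_force: 22.6
```

```bash
python3 -m creep '[{"slide":[0,0,0],"angular":[0,0,0],"claw":1},{"slide":[0,0,0],"angular":[0,0,0],"claw":1},{"slide":[0,0,0],"angular":[0,0,0],"claw":1},{"slide":[0,0,0],"angular":[0,0,0.1],"claw":1},{"slide":[0,0,0],"angular":[0,0,0.12],"claw":1},{"slide":[0,0,0],"angular":[0,0,0.12],"claw":1},{"slide":[0,0,0],"angular":[0,0,0.12],"claw":1},{"slide":[0,0,0],"angular":[0,0,0.12],"claw":1},{"slide":[0,0,0],"angular":[0,0,0.12],"claw":1},{"slide":[0,0,0],"angular":[0,0,0.12],"claw":1}]'
python3 -m creep '[{"slide":[0,0,0],"angular":[0,0,0.12],"claw":1},{"slide":[0,0,0],"angular":[0,0,0.12],"claw":1},{"slide":[0,0,0],"angular":[0,0,0.12],"claw":1},{"slide":[0,0,0],"angular":[0,0,0.12],"claw":1},{"slide":[0,0,0],"angular":[0,0,0.12],"claw":1},{"slide":[0,0,0],"angular":[0,0,0.12],"claw":1},{"slide":[0,0,0],"angular":[0,0,0.12],"claw":1},{"slide":[0,0,0],"angular":[0,0,0],"claw":1},{"slide":[0,0,0],"angular":[0,0,0],"claw":1}]'
python3 -c "
from h import *
plan(.4239,-.0913)"
python3 -m creep '[{"slide":[0,0,0],"angular":[0,0,0],"claw":0.4},{"slide":[0,0,0],"angular":[0,0,0],"claw":0.4},{"slide":[0,0,0],"angular":[0,0,0],"claw":0.3},{"slide":[0,0,0],"angular":[0,0,0],"claw":0},{"slide":[0,0,0],"angular":[0,0,0],"claw":-0.2},{"slide":[0,0,0],"angular":[0,0,0],"claw":-0.2}]' 45
python3 -c "
from h import *
plan(.4239,-.0913)"
```

```text
t: 14.18
tcp_pos: [0.4235, -0.0912, 0.0276]
tool_rot: [0.832, 0.555, 0.0, 0.0]
force: [-0.6, -0.4, 0.5]
finger_gap: 1.001
gripper_force: 0.0
t: 14.93
tcp_pos: [0.4235, -0.0912, 0.0275]
tool_rot: [0.985, 0.173, 0.0, 0.0]
force: [-0.4, -0.6, 0.7]
finger_gap: 0.999
gripper_force: 0.0
t 14.93 tcp [ 0.4235 -0.0912  0.0275] yang -70.1 slide cm [0.03 0.02 0.  ] gap 0.999 F [-0.4 -0.6  0.7] tilt [ 0. -0. -1.] q6 0.75
t: 15.43
tcp_pos: [0.4234, -0.0911, 0.0276]
tool_rot: [0.985, 0.172, 0.0, 0.0]
force: [-0.6, 0.6, 5.1]
finger_gap: 0.726
gripper_force: 49.2
t 15.43 tcp [ 0.4234 -0.0911  0.0276] yang -70.2 slide cm [0.04 0.04 0.  ] gap 0.726 F [-0.6  0.6  5.1] tilt [ 0. -0. -1.] q6 0.75
```

```bash
python3 -m creep '[{"slide":[0,0,-0.5],"angular":[0,0,0],"claw":-0.2},{"slide":[0,0,-1.5],"angular":[0,0,0],"claw":-0.2},{"slide":[0,0,-2.5],"angular":[0,0,0],"claw":-0.2},{"slide":[0,0,-2.5],"angular":[0,0,0],"claw":-0.2},{"slide":[0,0,-2.5],"angular":[0,0,0],"claw":-0.2},{"slide":[0,0,-2.5],"angular":[0,0,0],"claw":-0.2},{"slide":[0,0,-2.5],"angular":[0,0,0],"claw":-0.2},{"slide":[0,0,-1.5],"angular":[0,0,0],"claw":-0.2},{"slide":[0,0,0],"angular":[0,0,0],"claw":-0.2}]'
python3 -c "
from h import *
plan(.599,-.2132)"
```

```text
t: 16.18
tcp_pos: [0.4249, -0.0918, 0.1901]
tool_rot: [0.985, 0.171, 0.003, 0.002]
force: [-0.1, 0.5, -1.5]
finger_gap: 0.727
gripper_force: 49.9
t 16.18 tcp [ 0.4249 -0.0918  0.1901] yang -70.3 slide cm [12.28 17.31  0.14] gap 0.727 F [-0.1  0.5 -1.5] tilt [ 0.006 -0.003 -1.   ] q6 0.76
```

```bash
python3 -m creep '[{"slide":[1,1.4,0],"angular":[0,0,0],"claw":-0.2},{"slide":[2,2.8,0],"angular":[0,0,0],"claw":-0.2},{"slide":[2,2.8,0],"angular":[0,0,0],"claw":-0.2},{"slide":[2,2.8,0],"angular":[0,0,0],"claw":-0.2},{"slide":[2,2.8,0],"angular":[0,0,0],"claw":-0.2},{"slide":[2,2.8,0],"angular":[0,0,0],"claw":-0.2},{"slide":[1.2,1.7,0],"angular":[0,0,0],"claw":-0.2},{"slide":[0,0,0],"angular":[0,0,0],"claw":-0.2},{"slide":[0,0,0],"angular":[0,0,0],"claw":-0.2},{"slide":[0,0,0],"angular":[0,0,0],"claw":-0.2}]'
python3 - <<'E'
from h import *
plan(.599,-.2132)
ims={n:viewer.snapshot(n) for n in("scene","top")}; o=[]
for n,im in ims.items():
    cv2.imwrite(f"pics/p5{n}.png",im); u,v=proj(n,[.599,-.2132,.13]).astype(int); o.append(cv2.resize(im[v-60:v+60,u-40:u+40],(400,600),interpolation=cv2.INTER_CUBIC)); print(n,u,v)
    for z in (.138,.05): print(proj(n,[.599,-.2132,z]).round(1))
cv2.imwrite("pics/c7.png",np.hstack(o))
E
```

```text
t: 17.02
tcp_pos: [0.594, -0.2098, 0.1851]
tool_rot: [0.985, 0.171, -0.002, -0.002]
force: [-0.1, 0.4, -2.6]
finger_gap: 0.722
gripper_force: 49.9
t 17.02 tcp [ 0.594  -0.2098  0.1851] yang -70.3 slide cm [ 0.36  0.48 -0.  ] gap 0.722 F [-0.1  0.4 -2.6] tilt [-0.005  0.003 -1.   ] q6 0.71
scene 242 284
[241.5 281.7]
[246.9 306.5]
top 387 194
[387.6 193.7]
[383.1 203.6]
```

View pics/c7.png

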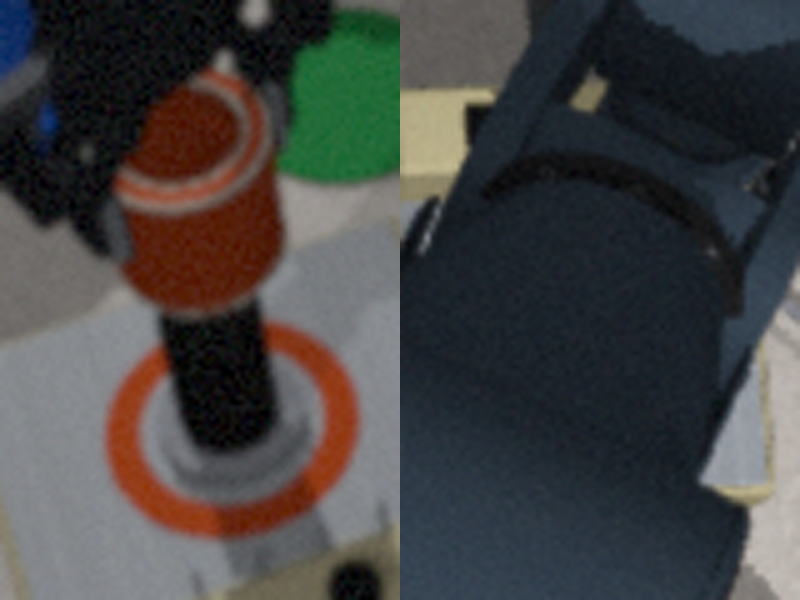

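The scene crop shows the sleeve above the spindle, with its rim centred near full-frame (240.6,252.2). I'll check that against the commanded pose.

Run:
```python
from h import *
plan(.599,-.2132)
print(onz("scene",240.6,252.2,.2255))
S=cv2.imread("pics/p5scene.png")
m=cv2.inRange(cv2.cvtColor(S,cv2.COLOR_BGR2HSV),(0,90,50),(16,255,255)); 
for v in(265,270,275,280): 
    r=np.where(m[v,215:270])[0]+215; print("sleeve row",v,r.min(),r.max())
S0=cv2.imread("pics/scene0.png")
for v in(290,295,300,305):
    r=np.where(S0[v,225:268].max(1)<60)[0]+225; print("spindle",v,r.min(),r.max())
ax=lambda c,z:proj("scene",[*c,z])
for z in(.07,.09,.11): print("axis pred seat",z,ax((.599,-.2132),z).round(1))
for z in(.17,.19,.21): print("axis pred sleeve",z,ax((.594,-.2098),z).round(1))
```

```text
t 17.12 tcp [ 0.5942 -0.2098  0.1862] yang -70.3 slide cm [ 0.33  0.49 -0.  ] gap 0.725 F [-0.   0.1 -1.3] tilt [-0.003  0.002 -1.   ] q6 0.71
[ 0.60175235 -0.20440581  0.2255    ]
sleeve row 265 243 257
sleeve row 270 228 258
sleeve row 275 228 257
sleeve row 280 228 253
spindle 290 234 254
spindle 295 236 255
spindle 300 237 256
spindle 305 238 257
axis pred seat 0.07 [245.7 301.2]
axis pred seat 0.09 [244.5 295.7]
axis pred seat 0.11 [243.3 290. ]
axis pred sleeve 0.17 [240.3 269. ]
axis pred sleeve 0.19 [238.9 262.3]
axis pred sleeve 0.21 [237.4 255.5]
```

```bash
python3 -m creep '[{"slide":[0.2,0.7,0],"angular":[0,0,0],"claw":-0.2},{"slide":[0,0,1],"angular":[0,0,0],"claw":-0.2},{"slide":[0,0,1],"angular":[0,0,0],"claw":-0.2},{"slide":[0,0,1],"angular":[0,0,0],"claw":-0.2},{"slide":[0,0,0],"angular":[0,0,0],"claw":-0.2},{"slide":[0,0,0],"angular":[0,0,0],"claw":-0.2}]'
python3 -m creep '[{"slide":[0,0,0.5],"angular":[0,0,0],"claw":-0.2},{"slide":[0,0,0.3],"angular":[0,0,0],"claw":-0.2},{"slide":[0,0,0.3],"angular":[0,0,0],"claw":-0.2},{"slide":[0,0,0],"angular":[0,0,0],"claw":-0.2}]'
python3 -c "
from h import *
plan(.5985,-.2155)"
```

```text
t: 17.62
tcp_pos: [0.5991, -0.2163, 0.1557]
tool_rot: [0.985, 0.171, -0.001, -0.001]
force: [0.3, -0.1, -1.1]
finger_gap: 0.726
gripper_force: 50.0
t: 17.95
tcp_pos: [0.5998, -0.2164, 0.1458]
tool_rot: [0.985, 0.171, -0.0, -0.001]
force: [-0.9, 0.7, -2.4]
finger_gap: 0.724
gripper_force: 50.0
t 17.95 tcp [ 0.5998 -0.2164  0.1458] yang -70.3 slide cm [-0.09 -0.13  0.  ] gap 0.724 F [-0.9  0.7 -2.4] tilt [-0.001  0.001 -1.   ] q6 0.71
```

```bash
python3 -m creep '[{"slide":[-0.1,-0.1,0],"angular":[0,0,0],"claw":-0.2},{"slide":[0,0,0.3],"angular":[0,0,0],"claw":-0.2},{"slide":[0,0,0],"angular":[0,0,0],"claw":-0.2}]'
python3 -m creep '[{"slide":[0,0,0.3],"angular":[0,0,0],"claw":-0.2},{"slide":[0,0,0.3],"angular":[0,0,0],"claw":-0.2},{"slide":[0,0,0],"angular":[0,0,0],"claw":-0.2},{"slide":[0,0,0],"angular":[0,0,0],"claw":-0.2}]'
```

```text
t: 18.2
tcp_pos: [0.5984, -0.2157, 0.1431]
tool_rot: [0.985, 0.171, -0.0, -0.001]
force: [0.4, 0.9, -2.6]
finger_gap: 0.725
gripper_force: 50.0
t: 18.53
tcp_pos: [0.5983, -0.2155, 0.1366]
tool_rot: [0.985, 0.171, -0.001, -0.001]
force: [-0.6, 2.4, -4.3]
finger_gap: 0.726
gripper_force: 50.1
```

```bash
python3 -m creep '[{"slide":[0,-0.1,0],"angular":[0,0,0],"claw":-0.2},{"slide":[0,0,0.4],"angular":[0,0,0],"claw":-0.2},{"slide":[0,0,0.4],"angular":[0,0,0],"claw":-0.2},{"slide":[0,0,0.4],"angular":[0,0,0],"claw":-0.2},{"slide":[0,0,0],"angular":[0,0,0],"claw":-0.2}]'
python3 -m creep '[{"slide":[0,0,0.5],"angular":[0,0,0],"claw":-0.2},{"slide":[0,0,0.5],"angular":[0,0,0],"claw":-0.2},{"slide":[0,0,0.5],"angular":[0,0,0],"claw":-0.2},{"slide":[0,0,0],"angular":[0,0,0],"claw":-0.2}]'
```

```text
t: 18.95
tcp_pos: [0.5983, -0.2153, 0.1243]
tool_rot: [0.985, 0.171, -0.0, -0.0]
force: [-0.2, 2.4, -3.6]
finger_gap: 0.726
gripper_force: 50.0
t: 19.28
tcp_pos: [0.5981, -0.2154, 0.1089]
tool_rot: [0.985, 0.171, -0.001, -0.0]
force: [-0.6, 2.5, -3.1]
finger_gap: 0.721
gripper_force: 50.0
```

```bash
python3 -m creep '[{"slide":[0,-0.15,0.3],"angular":[0,0,0],"claw":-0.2},{"slide":[0,0,0.5],"angular":[0,0,0],"claw":-0.2},{"slide":[0,0,0.5],"angular":[0,0,0],"claw":-0.2},{"slide":[0,0,0.5],"angular":[0,0,0],"claw":-0.2},{"slide":[0,0,0.5],"angular":[0,0,0],"claw":-0.2},{"slide":[0,0,0],"angular":[0,0,0],"claw":-0.2}]'
python3 -m creep '[{"slide":[0,0,0.4],"angular":[0,0,0],"claw":-0.2},{"slide":[0,0,0.2],"angular":[0,0,0],"claw":-0.2},{"slide":[0,0,0.2],"angular":[0,0,0],"claw":-0.2},{"slide":[0,0,0],"angular":[0,0,0],"claw":-0.2}]'
```

```text
t: 19.78
tcp_pos: [0.5973, -0.2138, 0.0859]
tool_rot: [0.985, 0.171, -0.001, -0.001]
force: [-0.0, 0.2, -1.9]
finger_gap: 0.728
gripper_force: 50.1
t: 20.12
tcp_pos: [0.5978, -0.2138, 0.0789]
tool_rot: [0.985, 0.171, -0.0, -0.0]
force: [-0.2, 0.3, -2.2]
finger_gap: 0.724
gripper_force: 50.1
```

Bottom is about 4 mm above the collar and the insertion is free.

```bash
python3 -m creep '[{"slide":[0,0,0.2],"angular":[0,0,0],"claw":-0.2},{"slide":[0,0,0.1],"angular":[0,0,0],"claw":-0.2},{"slide":[0,0,0.1],"angular":[0,0,0],"claw":-0.2},{"slide":[0,0,0],"angular":[0,0,0],"claw":-0.2}]'
python3 -m creep '[{"slide":[0,0,0.1],"angular":[0,0,0],"claw":-0.2},{"slide":[0,0,0],"angular":[0,0,0],"claw":-0.2}]'
```

```text
t: 20.45
tcp_pos: [0.5979, -0.2139, 0.0752]
tool_rot: [0.985, 0.171, -0.0, -0.0]
force: [0.3, 0.3, -2.1]
finger_gap: 0.723
gripper_force: 50.1
t: 20.62
tcp_pos: [0.5981, -0.214, 0.0747]
tool_rot: [0.985, 0.171, 0.0, 0.0]
force: [-0.2, 0.1, 0.7]
finger_gap: 0.727
gripper_force: 50.2
```

```bash
python3 -m creep '[{"slide":[0,0,0.1],"angular":[0,0,0],"claw":-0.2},{"slide":[0,0,0.1],"angular":[0,0,0],"claw":-0.2},{"slide":[0,0,0],"angular":[0,0,0],"claw":-0.2}]'
python3 -m creep '[{"slide":[0,0,0],"angular":[0,0,0],"claw":0.7},{"slide":[0,0,0],"angular":[0,0,0],"claw":1},{"slide":[0,0,0],"angular":[0,0,0],"claw":1},{"slide":[0,0,0],"angular":[0,0,0],"claw":1}]'
python3 -m creep '[{"slide":[0,0,-1],"angular":[0,0,0],"claw":1},{"slide":[0,0,-2],"angular":[0,0,0],"claw":1},{"slide":[0,0,-3],"angular":[0,0,0],"claw":1},{"slide":[0,0,-3.5],"angular":[0,0,0],"claw":1},{"slide":[0,0,-3.5],"angular":[0,0,0],"claw":1},{"slide":[0,0,-2],"angular":[0,0,0],"claw":0},{"slide":[0,0,0],"angular":[0,0,0],"claw":-1}]'
python3 - <<'E'
from h import *
plan(.6358,.0726,83.1)
S=viewer.snapshot("scene");cv2.imwrite("pics/s6.png",S)
for z in(.05,.115): print(proj("scene",[.5985,-.2135,z]).round(1))
cv2.imwrite("pics/c8.png",cv2.resize(S[240:360,165:325],(800,600),interpolation=cv2.INTER_CUBIC))
E
```

```text
t: 20.87
tcp_pos: [0.5982, -0.214, 0.0747]
tool_rot: [0.985, 0.171, 0.0, 0.0]
force: [-2.8, 1.3, 11.3]
finger_gap: 0.724
gripper_force: 51.4
t: 21.2
tcp_pos: [0.5981, -0.214, 0.0721]
tool_rot: [0.985, 0.171, 0.0, 0.0]
force: [-0.2, -0.0, 0.1]
finger_gap: 0.999
gripper_force: 0.0
t: 21.78
tcp_pos: [0.6012, -0.2156, 0.229]
tool_rot: [0.985, 0.171, 0.005, 0.004]
force: [0.2, 0.4, 1.2]
finger_gap: 0.747
gripper_force: 0.0
t 21.78 tcp [ 0.6012 -0.2156  0.229 ] yang -70.3 slide cm [ 12.98 -25.96  -0.14] gap 0.747 F [0.2 0.4 1.2] tilt [ 0.011 -0.006 -1.   ] q6 0.71
turn about tool z (do last) -2.677
[246.6 306.3]
[242.7 288.4]
```

View pics/c8.png

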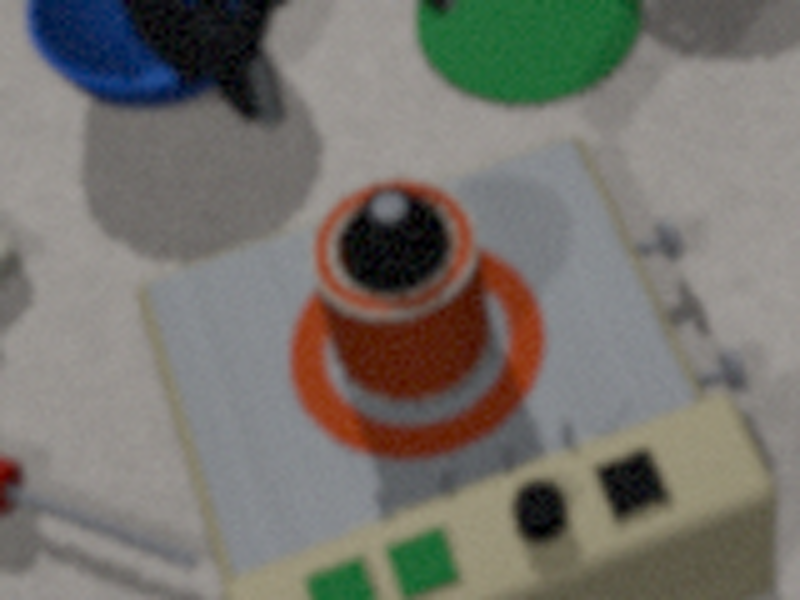

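The sleeve sits level on the collar with the spindle through it: rim at crop (395,250), collar visible just below. Now the lever goes back to ON.

```bash
python3 -m creep '[{"slide":[0,0,0],"angular":[0,0,0.116],"claw":-1},{"slide":[0,0,0],"angular":[0,0,0.116],"claw":-1},{"slide":[0,0,0],"angular":[0,0,0.116],"claw":-1},{"slide":[0,0,0],"angular":[0,0,0.116],"claw":-1},{"slide":[0,-3.5,0],"angular":[0,0,0],"claw":-1},{"slide":[0,-3.5,0],"angular":[0,0,0],"claw":-1},{"slide":[0,-3.5,0],"angular":[0,0,0],"claw":-1},{"slide":[0,-3.5,0],"angular":[0,0,0],"claw":-1},{"slide":[0,-3.5,0],"angular":[0,0,0],"claw":-1},{"slide":[0,-3.5,0],"angular":[0,0,0],"claw":-1}]'
python3 -m creep '[{"slide":[0,-3.5,0],"angular":[0,0,0],"claw":-1},{"slide":[0,-3.5,0],"angular":[0,0,0],"claw":-1},{"slide":[0,0,0],"angular":[0,0,0],"claw":-1},{"slide":[0,0,0],"angular":[0,0,0],"claw":-1}]'
python3 -c "
from h import *
plan(.6358,.0726,-96.9)"
```

```text
t: 22.67
tcp_pos: [0.6219, -0.0037, 0.2205]
tool_rot: [0.998, -0.06, -0.002, -0.0]
force: [0.0, -0.0, -0.9]
finger_gap: -0.001
gripper_force: 0.0
t: 23.0
tcp_pos: [0.6304, 0.0662, 0.2206]
tool_rot: [0.998, -0.058, -0.002, 0.0]
force: [-0.2, 0.3, 0.8]
finger_gap: 0.003
gripper_force: 0.0
t 23.0 tcp [0.6304 0.0662 0.2206] yang -96.7 slide cm [ 0.47 -0.7  -0.  ] gap 0.003 F [-0.2  0.3  0.8] tilt [-0.003  0.    -1.   ] q6 1.62
turn about tool z (do last) 0.004
```

```bash
python3 -m creep '[{"slide":[0.5,-0.6,0],"angular":[0,0,0],"claw":-1},{"slide":[0,0,3.3],"angular":[0,0,0],"claw":-1},{"slide":[0,0,3.3],"angular":[0,0,0],"claw":-1},{"slide":[0,0,3.3],"angular":[0,0,0],"claw":-1},{"slide":[0,0,3.1],"angular":[0,0,0],"claw":-1},{"slide":[0,0,0],"angular":[0,0,0],"claw":-1}]'
python3 -m creep '[{"slide":[0,-1,0],"angular":[0,0,0],"claw":-1},{"slide":[0,-1,0],"angular":[0,0,0],"claw":-1},{"slide":[0,-1,0],"angular":[0,0,0],"claw":-1},{"slide":[0,-1,0],"angular":[0,0,0],"claw":-1}]'
python3 -m creep '[{"slide":[0,-1,0],"angular":[0,0,0],"claw":-1},{"slide":[0,-1,0],"angular":[0,0,0],"claw":-1},{"slide":[0,-1,0],"angular":[0,0,0],"claw":-1},{"slide":[0,-1,0],"angular":[0,0,0],"claw":-1},{"slide":[0,-1,0],"angular":[0,0,0],"claw":-1},{"slide":[0,0,0],"angular":[0,0,0],"claw":-1},{"slide":[0,0,0],"angular":[0,0,0],"claw":-1}]'
```

```text
t: 23.5
tcp_pos: [0.6323, 0.0679, 0.0852]
tool_rot: [0.998, -0.061, -0.007, 0.0]
force: [-1.1, 0.6, -1.0]
finger_gap: -0.001
gripper_force: 0.0
t: 23.83
tcp_pos: [0.6448, 0.108, 0.0963]
tool_rot: [0.998, -0.059, 0.003, 0.002]
force: [-0.1, -5.8, 4.7]
finger_gap: 0.002
gripper_force: 2.9
t: 24.42
tcp_pos: [0.6475, 0.16, 0.092]
tool_rot: [0.998, -0.059, -0.0, 0.0]
force: [-0.3, -0.6, -0.7]
finger_gap: 0.002
gripper_force: 0.0
```

```bash
python3 -m creep '[{"slide":[0,1.5,0],"angular":[0,0,0],"claw":-1},{"slide":[0,0,-2],"angular":[0,0,0],"claw":-1},{"slide":[0,0,-3.5],"angular":[0,0,0],"claw":-1},{"slide":[0,0,-3.5],"angular":[0,0,0],"claw":-1},{"slide":[0,0,-3.5],"angular":[0,0,0],"claw":-1},{"slide":[0,0,0],"angular":[0,0,0],"claw":-1},{"slide":[-3,0,0],"angular":[0,0,0],"claw":-1},{"slide":[-3,0,0],"angular":[0,0,0],"claw":-1},{"slide":[0,0,0],"angular":[0,0,0],"claw":-1},{"slide":[0,0,0],"angular":[0,0,0],"claw":-1}]'
python3 - <<'E'
from h import *
S=viewer.snapshot("scene");cv2.imwrite("pics/s7.png",S)
print(blobs(S,(22,150,80),(33,255,255))[0]); cv2.imwrite("pics/c9.png",S)
plan(.6,.1)
E
```

```text
t: 25.25
tcp_pos: [0.5847, 0.1498, 0.217]
tool_rot: [0.998, -0.06, -0.001, 0.0]
force: [0.9, 0.0, -0.2]
finger_gap: -0.001
gripper_force: 0.0
[(array([438.9, 244.5]), [430, 234, 19, 22, 256]), (array([ 15.4, 267.8]), [0, 242, 37, 53, 1445])]
t 25.3 tcp [0.5866 0.1498 0.2173] yang -96.9 slide cm [1.93 4.79 0.  ] gap 0.003 F [0.1 0.1 0.2] tilt [ 0. -0. -1.] q6 1.76
```

View pics/c9.png

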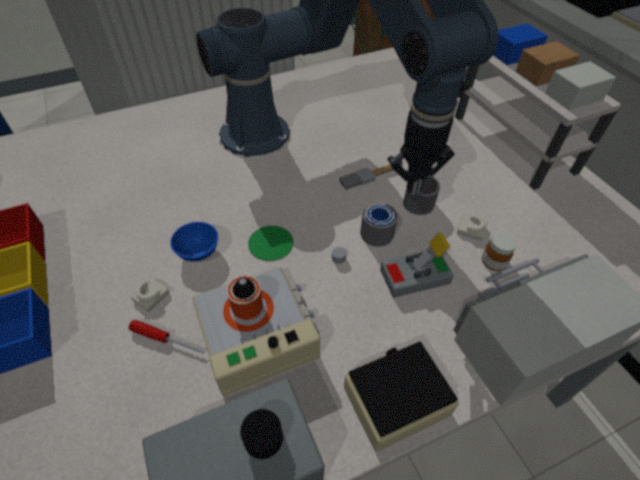

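The lever is back at ON: its grip is at (438.9,244.5), against (438.8,243.8) at the start. The orange sleeve is on the spindle at (246,300), and everything else stands where it was.

```bash
python3 -c "
from station import ticket
print(ticket.sign_off())"
```

```text
the job is handed in; nothing more can be done
None
```

The job is handed in at about 25 s of the 72 s limit: the isolator was thrown to OFF first, the orange sleeve was fitted home on the collar and released, the isolator is back at ON, and the last picture shows everything else where it stood.

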